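# Take the battery out of the sampling pump and put it on charge

### The arm

A 6-joint arm with a two-finger parallel gripper is mounted at the origin on a cart in front of the work surface, level with it; the furniture and walls round the work are solid. World frame = base frame: x ahead of the robot, y to its left, z up, the work surface at z = 0. Lengths are in m, angles in degrees, forces in N, time in s.
With the tool pointing down it reaches from about 0.275 to 1 m from the base axis. Payload 8.4 kg.
Tool frame: the origin (TCP) lies midway between the tips of the shut fingers; the grasp point (between the pads) lies 19 mm behind it (r.tcp_to_grasp is the distance from the TCP to the grasp point, in m); z points along the fingers, y is the line along which they close (so a half turn about z gives the same grasp; the last joint's range is limited). The gripper opens to 85 mm and grips with 20 to 120 N. Pads are 22 mm wide; open, the fingers measure 114 mm over their backs; the gripper's body (76 mm by 85 mm) begins 54 mm behind the grasp point. The pads swing forward as they close: fully open they stand 13 mm farther back than shut.
Start: joints at [-65.913, 20.225, 93.587, -0, 66.188, -0.138], TCP at [0.256, -0.57, 0.231] pointing down, gripper open.
Joint ranges: [-150.9, 150.9], [-52.94, 120.26], [3.33, 152.33], [-74.26, 254.26], [0, 154.13], [-172.89, 172.89]. Speed limits (degrees/s): [127.2, 127.2, 159.86, 180, 180, 180].

### API

Orientations are given as [roll, pitch, yaw] about the fixed x, y, z axes, in that order (R = Rz(yaw) Ry(pitch) Rx(roll)).
In Python, from cell import read_state, cams, job, r gives the robot as it stands. The module is installed in compiled form; this text tells all that it offers.
- The arm moves only by the tool step_arm, never from a script. Its argument "moves" is a list of rows, each an object of numbers: "dx", "dy", "dz": the shift along the world's x, y, z in cm; "rx", "ry", "rz": the turn, a rotation vector about the world's x, y, z in rad. A call has 1 to 8 rows; each row shifts and turns the commanded pose from where the row before left it; what a row does not reach is not made up. A row lasts 1/12 s, in which the tool goes at most 41.7 mm and 7.16 degrees, less where a joint would pass 70% of its speed; a pose out of reach is approached as far as the arm can. A call with a gripper value outside its range is refused whole. "fingers" is the finger opening in cm, from 0 to 8.54, set as the call begins (left out, the last holds). The fingers move at their own pace and stop on an object; "squeeze" is the grip in N (left out, the last holds). Time passes only in rows, so rows that do not move let the fingers close. It gives the time, the measured TCP pose, the force, the opening and the grip force at its end, in the units of the state.
- read_state(): the state, without advancing time (a new reading comes with each control period).
- cams.capture(name): name is "scene" or "top"; returns a dict with "color" (400x640x3 uint8, red, green, blue), "fx", "fy", "cx", "cy" (pixels), "rvec" (rotation vector, rad) and "tvec" (3), from world to camera coordinates, as OpenCV has them. Camera axes: x right, y down, z forward; pixel columns grow to the right and rows downward; lengths in m; the calibration is good to about 2 mm. A picture is of the moment at which its call begins. There is no depth.
- job.job_done(): hands the job in; it is judged then, once.
The state is a dict: "time_s": time; "joint_pos": joint angles; "joint_vel": joint speeds; "joint_torque": joint torques, N m; "eef_pos": TCP position; "tool_rot": TCP orientation; "ft_force": force on the tool from outside, world axes, zero at the start; "torque": the same for the moment, N m; "finger_gap": finger opening in m; "grip_force": force on a finger pad.
Only numpy, scipy, OpenCV 4.12 (cv2) and the standard library are available. Lean on these libraries where they do the work, as an engineer would, in place of code of your own. Each camera call takes 0.05 s, during which the arm holds its last target. There are 200 camera calls.

### The job

The air-sampling pump's battery is flat: squeeze the sprung latch on the front of the pack inward and, keeping it squeezed, lift the pack straight up out of the pump. Then set it down upright and fully home in the pocket of the charging cradle, latch side toward the cradle's front apron, and let go so that the latch springs back. Do not drop the pack, and leave the other things on the bench where they are.

Things in the scene. Friction and masses are not known exactly. Their poses are not given: they have to be found in the camera images.
- battery: black battery pack, loose, 0.35 kg, upright in the pump's bay. Lower body 44 (x) x 100 (y) x 40 mm high; on it a narrower grip block 64 mm long (y), up to z = 74 mm, faces at x = -8 and +20 mm. The latch's paddle stands before the block, outer face at x = -24 mm. Origin: centre of the underside; z up, y along its length, -x its front. In the pump, block and paddle stand above the deck.
- paddle (a point): centre of the outer face of the latch's grey ribbed thumb paddle at rest: a point fixed in the pack's frame at [-24, 0, 58] mm, axes as the pack's. The paddle is 48 mm long (y), from z = 45 to 71 mm of the pack, and moves toward +x when pressed. Under it, at z = 33 mm, the latch's nose hooks 4 mm under the pump's deck.
- rear_grip (a point): centre of the grip block's flat rear face, at [20, 0, 58] mm in the pack's frame: the fixed face against which the paddle is squeezed. Paddle to rear face measures 44 mm at rest, 35 mm with the latch fully pressed. As only the paddle gives way, centre the open fingers about 2 mm behind the pack's origin (x = +2 mm).
- latch (a joint): how far the latch is pressed in, m: 0 at rest, 0.009 at its stop. Spring: about 3 N at first, 8 N at the stop, so a firm pinch across paddle and rear face presses it fully. With the pack in the middle of the bay the nose is clear of the deck from 0.004 on; wherever it stands in the bay, from 0.006 on.
- sampler: air-sampling pump, white case with a grey deck, 170 (x) x 132 (y) x 55 mm, fixed to the bench; its place and yaw vary. Origin: centre of its underside on the bench. -x is the front with the hose barbs; control panel and flow knob (71 mm high) fill the front half of the deck, the battery bay the rear half. The seated battery's axes are the pump's.
- bay (a point): centre of the battery bay's floor, 28 mm behind the pump's origin, 15 mm above the bench; the battery's origin is here when seated. The opening in the 6 mm thick deck (top 40 mm above this point) is 48 (x) x 104 (y) mm: 2 mm of play all round the pack. The pack lifts straight up.
- charger: low black charging cradle, 106 (x) x 128 (y) x 22 mm, fixed to the bench; its place and yaw vary, and it stands left or right of the pump. Origin: on the bench, below the middle of the pocket; z up. -x is its front: a wide flat apron with a grey strip and a small white lamp. Behind it the open-topped pocket with two brass contacts on its grey floor.
- pocket (a point): centre of the pocket's floor, 8 mm above the bench; axes as the cradle's. The pocket is 54 (x) x 110 (y) mm inside and 14 mm deep: 5 mm of play all round the pack.
- flow_meter: bystander: handheld meter in a yellow case, 129 x 62 x 29 mm, loose on the bench behind the work, origin at its underside
- septa_tin: bystander: round white tin, 54 mm across, 24 mm high, loose behind the work, origin at its underside
- sorbent_tube_1: bystander: glass tube with two pale caps, 104 mm long, 13 mm thick, lying loose near the bench's front edge, origin at its underside
- sorbent_tube_2: bystander: a second such tube near the bench's front edge, farther right, origin at its underside

How it is judged (in metres and radians):
On the way, in this order (a step that is already met when the one before it is completed fails the run):
1. the latch is pressed in while the pack is still seated in the pump (value of joint latch above 0.004 m and z of battery in the frame of bay below 0.004 m and horizontal distance between battery and bay below 0.006 m), for 0.1 s.
2. the pack is lifted clear of the pump, its underside above the deck (z of battery in the frame of bay above 0.043 m), for 0.1 s.
At the end, for the whole second after the job is handed in: the battery stands upright (within 0.08 rad) on the floor of the cradle's pocket (underside within 3 mm of it, centre within 10 mm of the pocket's), latch side toward the front apron, at rest and released, the latch sprung back to within 1.5 mm (z of battery in the frame of pocket below 0.003 m and horizontal distance between battery and pocket below 0.01 m and angle between battery's own z axis and vertical below 0.08 rad and x of paddle in the frame of pocket below -0.012 m and value of joint latch below 0.0015 m and linear speed of battery below 0.01 m/s and angular speed of battery below 0.1 rad/s); the robot touches nothing.
It fails at once if the pack is let go in mid-air (underside more than 60 mm above the bench, no finger on it) (height (world z) of battery above 0.06 m and contact force between battery and the fingers below 0.05 N).
It fails at once if a bystander (meter, tin or glass tubes) is moved more than 20 mm (distance of any of flow_meter, septa_tin, sorbent_tube_1, sorbent_tube_2 from where it was at the start of the episode above 0.02 m).
It also fails if it takes over 38 s, if anything falls off the work surface, if the arm or the gripper's body presses on something with over 40 N, if the wrist force passes 120 N, or if a joint passes its speed limit or range.

## Working session

There is one attempt and no reset: what is moved stays moved. The work goes in short steps, Python scripts to look and compute and a tool call to move; the robot and the scene stay as the last step left them, time stands still between calls to the robot, and variables do not carry over. Pictures are saved under pics/ and viewed, at most 10 in all, crops included, and the job is handed in when it is done.

Besides the shell and the picture viewer there is one more tool, called after "Emit:" as a command line: name --argument value ..., lists and objects as JSON in quotes. step_arm: Moves the arm, as the interface text tells. Its arguments: {"type":"object","properties":{"moves":{"type":"array"},"fingers":{"type":"number"},"squeeze":{"type":"number"}},"required":["moves"]}

```bash
mkdir -p pics
cat > h.py <<'E'
import numpy as np, cv2
from cell import read_state, cams, job, r
def cap(n,f=None):
    c=cams.capture(n)
    if f: cv2.imwrite('pics/'+f,c['color'][:,:,::-1])
    return c
def cast(c,u,v,z):
    R=cv2.Rodrigues(np.array(c['rvec'],float))[0]; t=np.array(c['tvec'],float).ravel()
    o=-R.T@t; d=R.T@np.array([(u-c['cx'])/c['fx'],(v-c['cy'])/c['fy'],1.])
    return o+d*(z-o[2])/d[2]
def proj(c,P):
    K=np.array([[c['fx'],0,c['cx']],[0,c['fy'],c['cy']],[0,0,1]])
    return cv2.projectPoints(np.array(P,float).reshape(-1,3),np.array(c['rvec'],float),np.array(c['tvec'],float),K,None)[0].reshape(-1,2)
E
python3 - <<'E'
from h import *
for n in('top','scene'):
    c=cap(n,n+'1.png'); R=cv2.Rodrigues(np.array(c['rvec']))[0]; print(n,-R.T@np.array(c['tvec']),c['fx'],R.round(2).tolist())
E
```

```text
top [ 0.37378374 -0.13387385  0.99045997] 483.6647137152775 [[-0.01, -1.0, -0.0], [-0.98, 0.01, -0.18], [0.18, -0.0, -0.98]]
scene [-0.01953898 -0.96346572  0.58423464] 482.4999835039672 [[0.83, -0.56, -0.01], [-0.27, -0.38, -0.89], [0.5, 0.74, -0.46]]
```

View pics/top1.png

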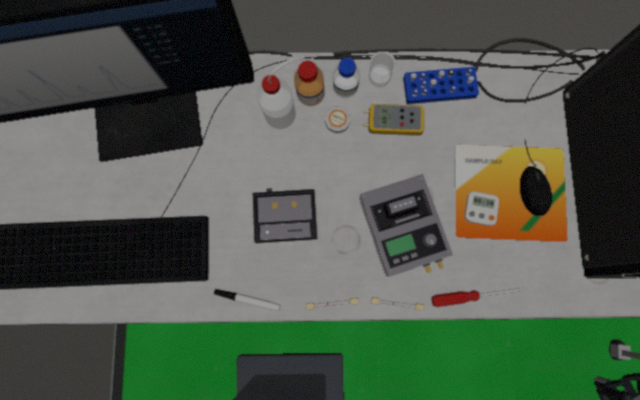

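View pics/scene1.png

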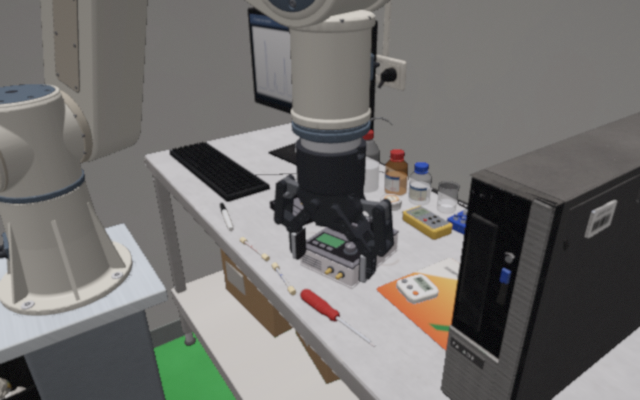

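The top view shows the pump at about (405,225), its barbs pointing at the robot, with the pack at (405,207). The cradle is at (285,215), with its contacts at (275/293,205) and its apron toward the robot. The gripper isn't blocking the top camera. I'll zoom in next.

Run:
```python
from h import *
c=cap('top'); im=c['color'][:,:,::-1]
cv2.imwrite('pics/crop1.png',cv2.resize(im[170:285,245:460],None,fx=3.7,fy=3.7,interpolation=cv2.INTER_CUBIC)[:600,:800])
g=cv2.cvtColor(c['color'],cv2.COLOR_RGB2GRAY); 
# brass contacts
hsv=cv2.cvtColor(c['color'],cv2.COLOR_RGB2HSV)
m=((hsv[...,0]>12)&(hsv[...,0]<32)&(hsv[...,1]>90)).astype(np.uint8)
m[:, :255]=0; m[:,320:]=0; m[:190]=0; m[225:]=0
n,l,s,ce=cv2.connectedComponentsWithStats(m)
for i in range(1,n): print('brass',s[i,4],ce[i],cast(c,*ce[i],.008))
# charger outline
def box(m,name,z):
    cs,_=cv2.findContours(m,cv2.RETR_EXTERNAL,cv2.CHAIN_APPROX_NONE); k=max(cs,key=cv2.contourArea)
    k=cv2.convexHull(k).reshape(-1,2); P=np.array([cast(c,u,v,z)[:2] for u,v in k],np.float32)
    b=cv2.minAreaRect(P); print(name,b, 'px',cv2.minAreaRect(k)[0])
m=np.zeros_like(g); m[175:260,245:330]=(g[175:260,245:330]<110); m=cv2.morphologyEx(m,cv2.MORPH_OPEN,np.ones((7,7)));box(m,'charger',.022)
m=np.zeros_like(g); m[170:285,350:460]=(g[170:285,350:460]<125); m=cv2.morphologyEx(m,cv2.MORPH_OPEN,np.ones((7,7))); box(m,'deck',.055)
print(read_state()['time_s'],r.tcp_to_grasp)
```

```text
brass 21 [274.47619048 205.14285714] [ 0.55405571 -0.02386873  0.008     ]
brass 23 [293.82608696 204.        ] [ 0.55598988 -0.06382498  0.008     ]
charger ((0.5302149653434753, -0.046662814915180206), (0.10740244388580322, 0.12919799983501434), 1.0526448488235474) px (284.6944580078125, 215.61192321777344)
deck ((0.5023244619369507, -0.2838699221611023), (0.17680729925632477, 0.14096799492835999), 17.31963348388672) px (404.96429443359375, 225.97271728515625)
0.15 0.0187
```

View pics/crop1.png

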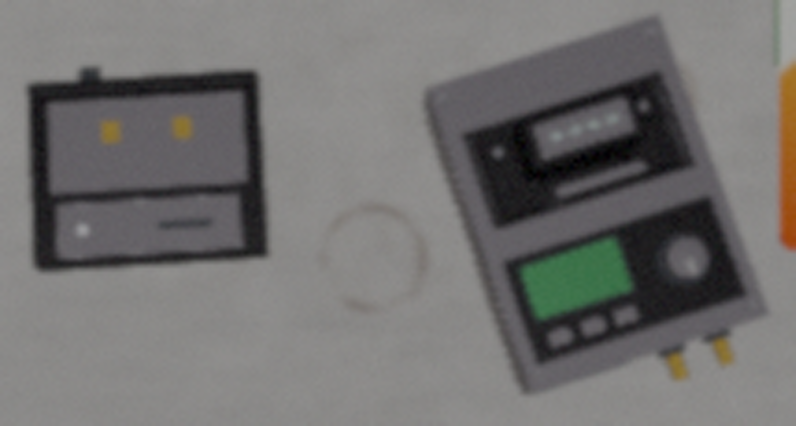

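The crop shows the bay's black opening at corners (465,133), (660,73), (692,165) and (497,227). The grip block is near (585,130) with the paddle in front of it. The pocket corners are about (48,102), (243,90), (250,185) and (50,197). I'll cast these.

Run:
```python
from h import *
c=cap('top')
def P(L,z): return np.array([cast(c,(u+.5)/3.7-.5+245,(v+.5)/3.7-.5+170,z)[:2] for u,v in L])
def rep(n,L,z):
    q=P(L,z); ce=q.mean(0); y=q[0]-q[1]+q[3]-q[2]; x=q[0]-q[3]+q[1]-q[2]
    print(n,ce.round(4),'len x',(np.linalg.norm(x)/2).round(4),'y',(np.linalg.norm(y)/2).round(4),'yaw',np.degrees(np.arctan2(x[1],x[0])).round(2),np.degrees(np.arctan2(-y[0],y[1])).round(2))
rep('bay',[(465,133),(660,73),(692,165),(497,227)],.055)
rep('deck',[(425,92),(655,15),(768,312),(527,392)],.055)
rep('block',[(530,125),(628,95),(637,135),(540,162)],.089)
rep('paddle',[(555,188),(645,161),(648,171),(558,199)],.086)
rep('cradle',[(30,88),(255,73),(266,254),(38,268)],.022)
rep('pocket rim',[(48,103),(243,90),(250,185),(50,197)],.022)
hsv=cv2.cvtColor(c['color'],cv2.COLOR_RGB2HSV)
m=((hsv[...,0]>45)&(hsv[...,0]<85)&(hsv[...,1]>90)).astype(np.uint8); m[:,:380]=0;m[:,425:]=0;m[:220]=0;m[265:]=0
b=cv2.minAreaRect(cv2.findNonZero(m)); print('screen',b)
g=cv2.cvtColor(c['color'],cv2.COLOR_RGB2GRAY)
# sub-pixel straight lines: cradle top/bottom dark edges, per column
for name,cols,rows in(('top',range(275,310),(180,197)),('bot',range(260,310),(232,250))):
    pts=[]
    for u in cols:
        col=g[rows[0]:rows[1],u].astype(float); d=np.abs(np.gradient(cv2.GaussianBlur(col.reshape(-1,1),(1,5),0).ravel()))
        if name=='top': k=np.argmax(-np.gradient(col))
        else: k=np.argmax(np.gradient(col))
        pts.append(cast(c,u,rows[0]+k,.022 if name=='top' else 0.0)[:2])
    v=cv2.fitLine(np.array(pts,np.float32),cv2.DIST_HUBER,0,.01,.01).ravel(); print(name,np.degrees(np.arctan(-v[0]/v[1])),v)
```

```text
bay [ 0.5329 -0.2776] len x 0.0524 y 0.1093 yaw 16.65 16.8
deck [ 0.5055 -0.2842] len x 0.1672 y 0.1321 yaw 17.49 17.77
block [ 0.5375 -0.2753] len x 0.0205 y 0.0525 yaw 11.44 15.76
paddle [ 0.5117 -0.2838] len x 0.0056 y 0.0485 yaw 13.53 16.36
cradle [ 0.5298 -0.0458] len x 0.1004 y 0.1242 yaw 3.26 3.05
pocket rim [ 0.5445 -0.046 ] len x 0.0528 y 0.1086 yaw 2.97 3.01
screen ((400.4500427246094, 244.8500213623047), (15.17893123626709, 27.51181411743164), 71.56504821777344)
top 3.2623005 [ 0.05690713 -0.99837947  0.58276415 -0.06391138]
bot 2.4485245 [ 0.04272181 -0.99908704  0.47993827 -0.0331442 ]
```

Run:
```python
from h import *
from scipy.spatial.transform import Rotation as R
s=read_state(); print({k:np.round(s[k],4) for k in s})
T=R.from_euler('xyz',s['tool_rot'],degrees=True).as_matrix(); print(T.round(3))
y=T[:,1]; a=np.degrees(np.arctan2(y[1],y[0])); 
for yaw in (17.2,3.0): d=(yaw-a+90)%180-90; print(yaw,a,d,np.radians(d))
```

```text
{'time_s': np.float64(0.2), 'joint_pos': array([-6.59115e+01,  2.02491e+01,  9.36122e+01, -2.20000e-03,
        6.61895e+01, -1.38400e-01]), 'joint_vel': array([ 0.0011, -0.0203, -0.2319,  0.0005, -0.0098, -0.023 ]), 'joint_torque': array([-6.00000e-04, -6.05101e+01, -3.42029e+01, -0.00000e+00,
        7.20000e-03, -0.00000e+00]), 'eef_pos': array([ 0.2563, -0.5697,  0.2308]), 'tool_rot': array([-1.799491e+02,  1.800000e-03,  2.422770e+01]), 'ft_force': array([-0.3656,  0.4166, -0.0641]), 'torque': array([-0.0371, -0.0534, -0.0371]), 'grip_force': np.float64(0.0), 'finger_gap': np.float64(0.0855)}
[[ 0.912  0.41  -0.   ]
 [ 0.41  -0.912  0.001]
 [-0.    -0.001 -1.   ]]
17.2 -65.77229170359135 82.97229170359134 1.448139678152844
3.0 -65.77229170359135 68.77229170359135 1.2003029243696492
```

Emit:
step_arm --moves '[{"dx":2,"dy":2.1,"rz":0.1035},{"dx":2,"dy":2.1,"rz":0.1035},{"dx":2,"dy":2.1,"rz":0.1035},{"dx":2,"dy":2.1,"rz":0.1035},{"dx":2,"dy":2.1,"rz":0.1035},{"dx":2,"dy":2.1,"rz":0.1035},{"dx":2,"dy":2.1,"rz":0.1035}]' --fingers 6.2

```text
schema error: expected keys dx, dy, dz, rx, ry, rz
```

Emit:
step_arm --moves '[{"dx":2,"dy":2.1,"rz":0.1035},{"dx":2,"dy":2.1,"rz":0.1035},{"dx":2,"dy":2.1,"rz":0.1035,"dz":-1},{"dx":2,"dy":2.1,"rz":0.1035,"dz":-2},{"dx":2,"dy":2.1,"rz":0.1035,"dz":-3},{"dx":2,"dy":2.1,"rz":0.1035,"dz":-3},{"dx":1.8,"dy":2.1,"rz":0.1035,"dz":-2},{}]'

```text
schema error: expected keys dx, dy, dz, rx, ry, rz
```

Run:
```python
from h import *
s=read_state(); print({k:np.round(s[k],4) for k in s})
c=cap('scene'); cv2.imwrite('pics/s2.png',cv2.resize(c['color'][180:340,220:430,::-1],None,fx=3.7,fy=3.7,interpolation=cv2.INTER_CUBIC))
```

```text
{'time_s': np.float64(0.2), 'joint_pos': array([-6.59115e+01,  2.02491e+01,  9.36122e+01, -2.20000e-03,
        6.61895e+01, -1.38400e-01]), 'joint_vel': array([ 0.0011, -0.0203, -0.2319,  0.0005, -0.0098, -0.023 ]), 'joint_torque': array([-6.00000e-04, -6.05101e+01, -3.42029e+01, -0.00000e+00,
        7.20000e-03, -0.00000e+00]), 'eef_pos': array([ 0.2563, -0.5697,  0.2308]), 'tool_rot': array([-1.799491e+02,  1.800000e-03,  2.422770e+01]), 'ft_force': array([-0.3656,  0.4166, -0.0641]), 'torque': array([-0.0371, -0.0534, -0.0371]), 'grip_force': np.float64(0.0), 'finger_gap': np.float64(0.0855)}
```

View pics/s2.png

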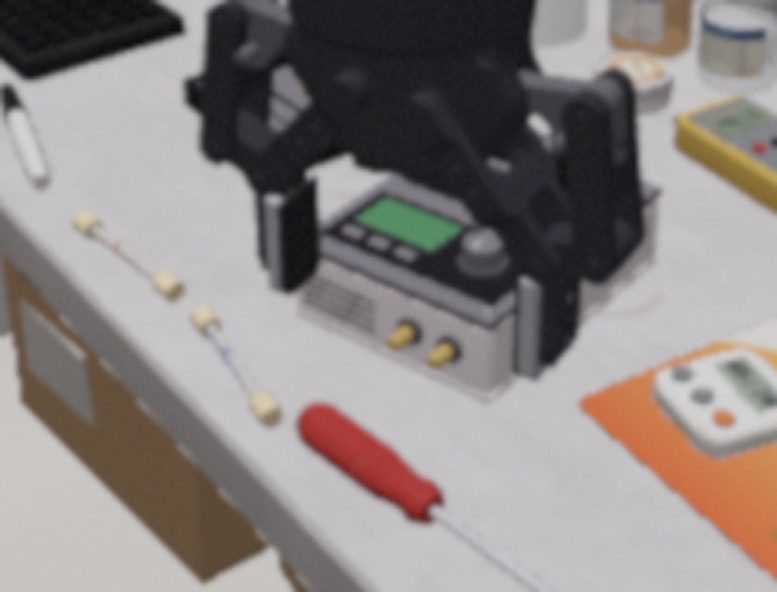

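The moves were refused because every row needs all six keys. The view still shows the open gripper at its start pose, between the camera and the pump. I'll resend with full rows.

Emit:
step_arm --moves '[{"dx":2,"dy":2.1,"dz":0,"rx":0,"ry":0,"rz":0.1035},{"dx":2,"dy":2.1,"dz":0,"rx":0,"ry":0,"rz":0.1035},{"dx":2,"dy":2.1,"dz":0,"rx":0,"ry":0,"rz":0.1035},{"dx":2,"dy":2.1,"dz":0,"rx":0,"ry":0,"rz":0.1035},{"dx":2,"dy":2.1,"dz":0,"rx":0,"ry":0,"rz":0.1035},{"dx":2,"dy":2.1,"dz":0,"rx":0,"ry":0,"rz":0.1035},{"dx":2,"dy":2.1,"dz":0,"rx":0,"ry":0,"rz":0.1035}]' --fingers 6.2

```text
time_s: 0.83
eef_pos: [0.3972, -0.4218, 0.2313]
tool_rot: [180.0, -0.0, 66.0]
ft_force: [0.2, -0.0, 0.5]
finger_gap: 0.062
grip_force: 0.0
```

Emit:
step_arm --moves '[{"dx":2,"dy":2.1,"dz":0,"rx":0,"ry":0,"rz":0.1035},{"dx":2,"dy":2.1,"dz":0,"rx":0,"ry":0,"rz":0.1035},{"dx":2,"dy":2.1,"dz":-1,"rx":0,"ry":0,"rz":0.1035},{"dx":2,"dy":2.1,"dz":-2,"rx":0,"ry":0,"rz":0.1035},{"dx":2,"dy":2.1,"dz":-2,"rx":0,"ry":0,"rz":0.1035},{"dx":2,"dy":2.1,"dz":-2,"rx":0,"ry":0,"rz":0.1035},{"dx":1.8,"dy":2.1,"dz":-2,"rx":0,"ry":0,"rz":0.1035},{"dx":0,"dy":0,"dz":0,"rx":0,"ry":0,"rz":0}]'

```text
time_s: 1.5
eef_pos: [0.5351, -0.2717, 0.1374]
tool_rot: [-179.9, -0.2, 107.7]
ft_force: [-0.4, 1.4, -0.6]
finger_gap: 0.0617
grip_force: 0.0
```

Run:
```python
from h import *
s=read_state(); print({k:np.round(s[k],4) for k in s})
c=cap('scene'); cv2.imwrite('pics/s3.png',cv2.resize(c['color'][160:310,240:450,::-1],None,fx=3.7,fy=3.7,interpolation=cv2.INTER_CUBIC))
```

```text
{'time_s': np.float64(1.5), 'joint_pos': array([-2.710620e+01,  2.404890e+01,  1.011406e+02,  9.130000e-02,
        5.508850e+01, -4.489110e+01]), 'joint_vel': array([-3.2235, -2.4399, -0.833 , -1.7512,  3.6733,  5.1052]), 'joint_torque': array([  1.7696, -61.0156, -31.308 ,   0.118 ,  -0.7977,  -0.9261]), 'eef_pos': array([ 0.5351, -0.2717,  0.1374]), 'tool_rot': array([-179.8557,   -0.2491,  107.7321]), 'ft_force': array([-0.3712,  1.3635, -0.6384]), 'torque': array([0.0104, 0.0437, 0.0167]), 'grip_force': np.float64(0.0), 'finger_gap': np.float64(0.0617)}
```

View pics/s3.png

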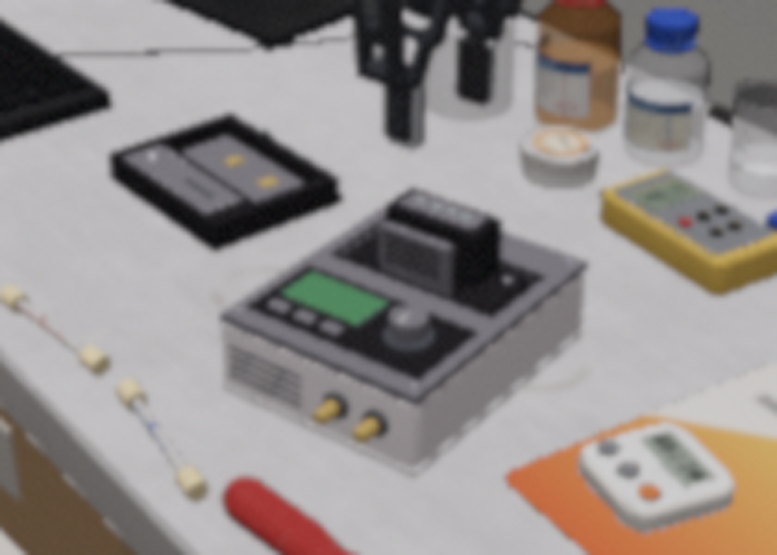

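The scene view shows the pack clearly: the paddle face is at crop corners (382,220), (453,248), (455,293) and (380,262), and the fingers are above and behind it. I'll use it to cross-check the paddle and pocket from this second view.

Run:
```python
from h import *
s=read_state(); print(np.round(s['eef_pos'],4),s['tool_rot'])
c=cap('scene')
P=lambda u,v,z: cast(c,(u+.5)/3.7-.5+240,(v+.5)/3.7-.5+160,z)[:2].round(4)
a,b=P(382,220,.086),P(453,248,.086);d,e=P(380,262,.060),P(455,293,.060)
print('top',a,b,'mid',(a+b)/2,np.linalg.norm(a-b)); print('bot',d,e,(d+e)/2,np.linalg.norm(d-e))
y=np.radians(17.2); M=np.array([[np.cos(y),-np.sin(y)],[np.sin(y),np.cos(y)]])
print('expected paddle',np.array([.5326,-.2766])+M@[-.024,0])
print('deck rear R, front R, front L',P(587,265,.055),P(418,403,.055),P(222,318,.055))
for q in([85,66],[85,-66],[-85,-66],[-85,66]): print(q,np.array([.5326,-.2766])+M@(np.array([q[0]-28,q[1]])/1000))
print('contacts',P(234,160,.008),P(268,181,.008),'cradle corners',P(230,117,.022),P(338,185,.022),P(218,243,.022),P(112,172,.0))
```

```text
[ 0.5344 -0.2735  0.139 ] [-1.79851824e+02 -1.69344278e-01  1.07452622e+02]
top [ 0.5067 -0.2581] [ 0.5199 -0.3058] mid [ 0.5133  -0.28195] 0.049492726738380476
bot [ 0.5043 -0.2597] [ 0.5183 -0.3107] [ 0.5113 -0.2852] 0.0528866712887094
expected paddle [ 0.50967332 -0.28369699]
deck rear R, front R, front L [ 0.604  -0.3244] [ 0.4424 -0.3762] [ 0.4033 -0.251 ]
[85, 66] [ 0.56753414 -0.19669627]
[85, -66] [ 0.6065676  -0.32279301]
[-85, -66] [ 0.44417028 -0.37306338]
[-85, 66] [ 0.40513681 -0.24696664]
contacts [ 0.5554 -0.0196] [ 0.5578 -0.0592] cradle corners [0.5745 0.0153] [ 0.5785 -0.1128] [ 0.4735 -0.1315] [0.4842 0.0279]
```

Emit:
step_arm --moves '[{"dx":0.1,"dy":-0.1,"dz":-1.6,"rx":0,"ry":0,"rz":0},{"dx":0,"dy":0,"dz":-1.6,"rx":0,"ry":0,"rz":0},{"dx":0,"dy":0,"dz":-1.6,"rx":0,"ry":0,"rz":0},{"dx":0,"dy":0,"dz":-1.2,"rx":0,"ry":0,"rz":0},{"dx":0,"dy":0,"dz":-1.2,"rx":0,"ry":0,"rz":0},{"dx":0,"dy":0,"dz":-0.8,"rx":0,"ry":0,"rz":0},{"dx":0,"dy":0,"dz":0,"rx":0,"ry":0,"rz":0},{"dx":0,"dy":0,"dz":0,"rx":0,"ry":0,"rz":0}]'

```text
time_s: 2.27
eef_pos: [0.5353, -0.2772, 0.0613]
tool_rot: [-180.0, -0.0, 107.2]
ft_force: [0.3, 0.2, -0.3]
finger_gap: 0.0621
grip_force: 0.0
```

Run:
```python
from h import *
s=read_state(); print(np.round(s['eef_pos'],4),s['tool_rot'],s['ft_force'])
c=cap('scene'); cv2.imwrite('pics/s4.png',cv2.resize(c['color'][160:290,270:430,::-1],None,fx=4.6,fy=4.6,interpolation=cv2.INTER_CUBIC))
```

```text
[ 0.5353 -0.2772  0.0613] [-1.79987362e+02 -9.55733013e-03  1.07215005e+02] [ 0.31747307  0.24617118 -0.25516459]
```

View pics/s4.png

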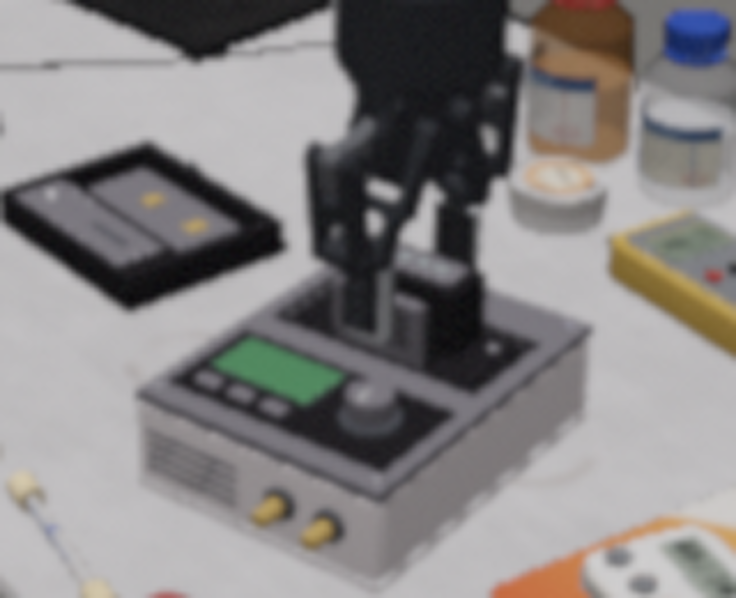

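The fingers straddle the block and paddle, with their tips just above the deck and nothing touching (the front finger's foot is at (380,345)). Closing now.

Emit:
step_arm --moves '[{"dx":0,"dy":0,"dz":0,"rx":0,"ry":0,"rz":0},{"dx":0,"dy":0,"dz":0,"rx":0,"ry":0,"rz":0},{"dx":0,"dy":0,"dz":0,"rx":0,"ry":0,"rz":0},{"dx":0,"dy":0,"dz":0,"rx":0,"ry":0,"rz":0},{"dx":0,"dy":0,"dz":0,"rx":0,"ry":0,"rz":0},{"dx":0,"dy":0,"dz":0,"rx":0,"ry":0,"rz":0},{"dx":0,"dy":0,"dz":0,"rx":0,"ry":0,"rz":0},{"dx":0,"dy":0,"dz":0,"rx":0,"ry":0,"rz":0}]' --fingers 2.5 --squeeze 45

```text
time_s: 2.98
eef_pos: [0.535, -0.2773, 0.0622]
tool_rot: [-180.0, 0.0, 107.3]
ft_force: [-4.2, -1.8, 6.1]
finger_gap: 0.0322
grip_force: 45.3
```

Emit:
step_arm --moves '[{"dx":0,"dy":0,"dz":0.3,"rx":0,"ry":0,"rz":0},{"dx":0,"dy":0,"dz":0.4,"rx":0,"ry":0,"rz":0},{"dx":0,"dy":0,"dz":0.6,"rx":0,"ry":0,"rz":0},{"dx":0,"dy":0,"dz":0.7,"rx":0,"ry":0,"rz":0},{"dx":0,"dy":0,"dz":0,"rx":0,"ry":0,"rz":0}]'

```text
time_s: 3.4
eef_pos: [0.5356, -0.2771, 0.0827]
tool_rot: [180.0, 0.0, 107.3]
ft_force: [-1.7, -1.2, -3.3]
finger_gap: 0.0321
grip_force: 45.6
```

Run:
```python
from h import *
s=read_state(); print(np.round(s['eef_pos'],4),s['tool_rot'],s['ft_force'],s['torque'],s['finger_gap'])
c=cap('scene'); cv2.imwrite('pics/s5.png',cv2.resize(c['color'][160:290,270:430,::-1],None,fx=4.6,fy=4.6,interpolation=cv2.INTER_CUBIC))
```

```text
[ 0.5356 -0.2771  0.0827] [1.79984778e+02 3.42937359e-02 1.07260638e+02] [-1.65540148 -1.21468009 -3.3245983 ] [-0.05110425  0.28960619  0.014259  ] 0.03209003463471657
```

View pics/s5.png

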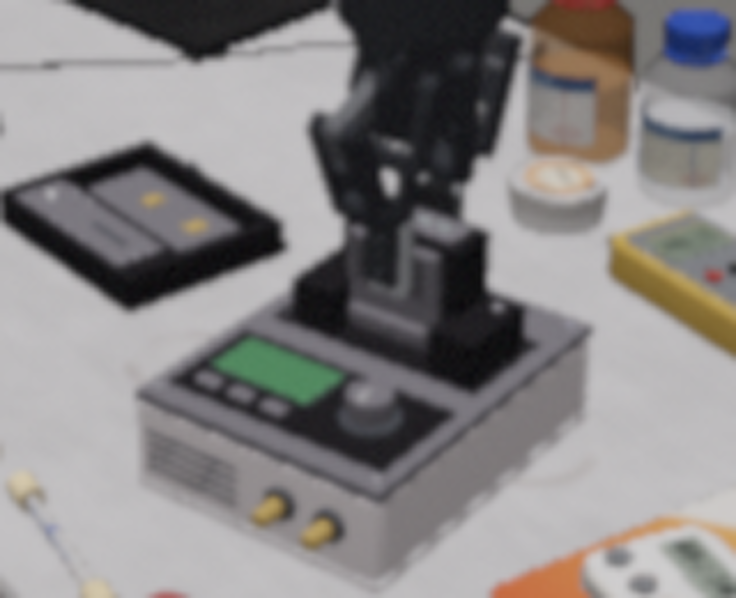

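The pack is rising squarely, with the paddle pressed (lower body out of the bay at (440,330)). Next: lift it clear, then carry it to the cradle.

Emit:
step_arm --moves '[{"dx":0,"dy":0,"dz":1,"rx":0,"ry":0,"rz":0},{"dx":0,"dy":0,"dz":1,"rx":0,"ry":0,"rz":0},{"dx":0,"dy":0,"dz":1,"rx":0,"ry":0,"rz":0},{"dx":0,"dy":0,"dz":1,"rx":0,"ry":0,"rz":0},{"dx":0,"dy":0,"dz":1,"rx":0,"ry":0,"rz":0},{"dx":0,"dy":0,"dz":0.5,"rx":0,"ry":0,"rz":0},{"dx":0,"dy":0,"dz":0,"rx":0,"ry":0,"rz":0},{"dx":0,"dy":0,"dz":0,"rx":0,"ry":0,"rz":0}]'

```text
time_s: 4.12
eef_pos: [0.5356, -0.277, 0.1367]
tool_rot: [180.0, 0.0, 107.2]
ft_force: [-0.2, 0.1, -4.1]
finger_gap: 0.0324
grip_force: 45.7
```

Emit:
step_arm --moves '[{"dx":0,"dy":0.8,"dz":0,"rx":0,"ry":0,"rz":-0.01},{"dx":0.1,"dy":1.6,"dz":0,"rx":0,"ry":0,"rz":-0.02},{"dx":0.1,"dy":1.8,"dz":0,"rx":0,"ry":0,"rz":-0.02},{"dx":0.1,"dy":1.8,"dz":0,"rx":0,"ry":0,"rz":-0.02},{"dx":0.1,"dy":1.8,"dz":0,"rx":0,"ry":0,"rz":-0.02},{"dx":0.1,"dy":1.8,"dz":0,"rx":0,"ry":0,"rz":-0.02},{"dx":0.1,"dy":1.8,"dz":0,"rx":0,"ry":0,"rz":-0.02},{"dx":0.1,"dy":1.8,"dz":0,"rx":0,"ry":0,"rz":-0.02}]'

```text
time_s: 4.78
eef_pos: [0.5417, -0.1435, 0.1355]
tool_rot: [-179.9, -0.0, 98.6]
ft_force: [0.2, -0.5, -3.1]
finger_gap: 0.0323
grip_force: 45.7
```

Emit:
step_arm --moves '[{"dx":0.1,"dy":1.8,"dz":0,"rx":0,"ry":0,"rz":-0.02},{"dx":0.1,"dy":1.8,"dz":0,"rx":0,"ry":0,"rz":-0.02},{"dx":0.1,"dy":1.8,"dz":0,"rx":0,"ry":0,"rz":-0.02},{"dx":0.1,"dy":1.8,"dz":0,"rx":0,"ry":0,"rz":-0.02},{"dx":0.1,"dy":1.6,"dz":0,"rx":0,"ry":0,"rz":-0.01},{"dx":0,"dy":1,"dz":0,"rx":0,"ry":0,"rz":-0.01},{"dx":0,"dy":0,"dz":0,"rx":0,"ry":0,"rz":0},{"dx":0,"dy":0,"dz":0,"rx":0,"ry":0,"rz":0}]'

```text
time_s: 5.45
eef_pos: [0.5469, -0.0462, 0.1357]
tool_rot: [-179.9, -0.0, 93.0]
ft_force: [-0.1, 0.5, -4.2]
finger_gap: 0.0317
grip_force: 45.7
```

Run:
```python
from h import *
s=read_state(); print(s['time_s'],np.round(s['eef_pos'],4),s['tool_rot'],s['ft_force'],s['torque'],s['finger_gap'])
c=cap('scene'); cv2.imwrite('pics/s6.png',cv2.resize(c['color'][130:250,230:370,::-1],None,fx=5,fy=5,interpolation=cv2.INTER_CUBIC))
```

```text
5.45 [ 0.5469 -0.0462  0.1357] [-1.79935357e+02 -4.66317925e-03  9.29963017e+01] [-0.14614731  0.5083591  -4.15204318] [-0.00053382 -0.02232702 -0.0177069 ] 0.03169021147587374
```

View pics/s6.png

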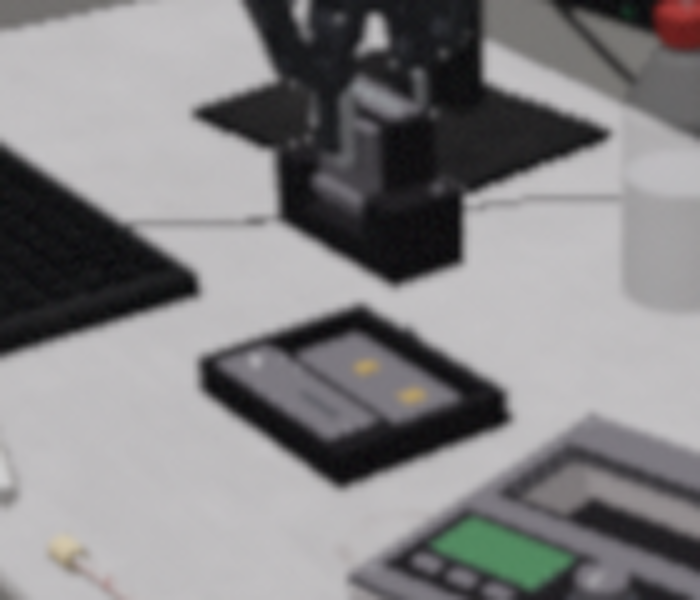

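The pack is upright above the cradle with its paddle toward the apron. The underside corners are at (283,213), (397,283) and (462,262), and the cradle's top corners at (362,305), (507,400), (343,468) and (203,360). I'll compare the two offsets in this one view.

Run:
```python
from h import *
c=cap('scene')
P=lambda u,v,z: cast(c,(u+.5)/5-.5+230,(v+.5)/5-.5+130,z)[:2]
y=np.radians(3); M=np.array([[np.cos(y),-np.sin(y)],[np.sin(y),np.cos(y)]])
for (u,v),l in zip([(283,213),(397,283),(462,262)],[(-22,50),(-22,-50),(22,-50)]):
    q=P(u,v,.0885); print('pack',q.round(4),'centre',(q-M@np.array(l)/1000).round(4))
C=[P(u,v,.022) for u,v in[(362,305),(507,400),(343,468),(203,360)]]
print('cradle',np.round(C,4).tolist(),np.mean(C,0))
print('contacts',P(367,368,.008),P(412,396,.008))
K=[P(u,v,.008) for u,v in [(300,350)]];print(K)
print('pred px: pocket floor corners', ((proj(c,[[*(np.array([.5445,-.046])+M@np.array(l)/1000),z] for z in(.022,.008) for l in([27,55],[27,-55],[-27,-55],[-27,55])])-[230,130])*5).round().tolist())
```

```text
pack [0.5303 0.0152] centre [ 0.5549 -0.0336]
pack [ 0.5327 -0.0874] centre [ 0.5521 -0.0363]
pack [ 0.5711 -0.086 ] centre [ 0.5465 -0.0372]
cradle [[0.5771, 0.0183], [0.5786, -0.1127], [0.478, -0.1228], [0.4777, 0.0117]] [ 0.52783144 -0.05136422]
contacts [ 0.55473623 -0.02124861] [ 0.55695589 -0.06022499]
[array([0.53701808, 0.01635766])]
pred px: pocket floor corners [[354.0, 313.0], [483.0, 390.0], [394.0, 423.0], [268.0, 342.0], [355.0, 336.0], [483.0, 415.0], [394.0, 448.0], [270.0, 366.0]]
```

Run:
```python
from h import *
c=cap('top'); cv2.imwrite('pics/t7.png',cv2.resize(c['color'][150:260,220:350,::-1],None,fx=5,fy=5,interpolation=cv2.INTER_CUBIC))
y=np.radians(3); M=np.array([[np.cos(y),-np.sin(y)],[np.sin(y),np.cos(y)]])
print(((proj(c,[[*(np.array([.5445,-.046])+M@np.array(l)/1000),.1285] for l in([22,50],[22,-50],[-22,-50],[-22,50])])-[220,150]+.5)*5).round().tolist())
```

```text
[[159.0, 193.0], [433.0, 176.0], [440.0, 295.0], [164.0, 312.0]]
```

View pics/t7.png

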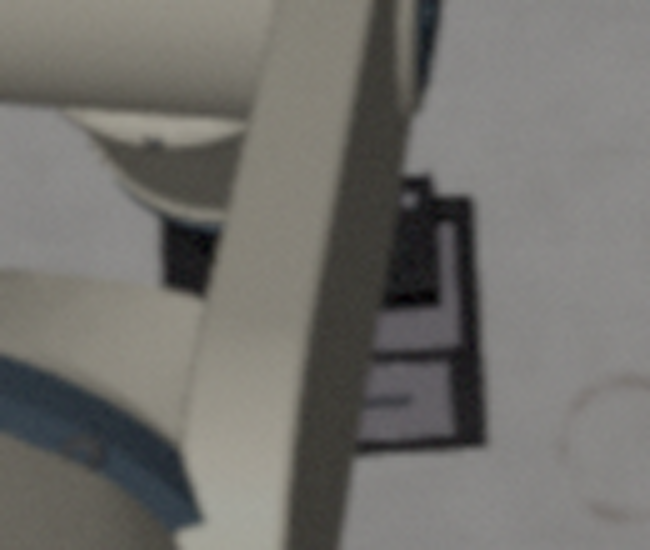

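From the top, the pack's right corner is at (430,176) against a predicted (433,176), and its left edge is at about 162 against 159–164. It's lined up to about 1 mm, so I'll lower it.

Emit:
step_arm --moves '[{"dx":0,"dy":0,"dz":-1,"rx":0,"ry":0,"rz":0},{"dx":0,"dy":0,"dz":-1.5,"rx":0,"ry":0,"rz":0},{"dx":0,"dy":0,"dz":-1.5,"rx":0,"ry":0,"rz":0},{"dx":0,"dy":0,"dz":-1.2,"rx":0,"ry":0,"rz":0},{"dx":0,"dy":0,"dz":-0.8,"rx":0,"ry":0,"rz":0},{"dx":0,"dy":0,"dz":0,"rx":0,"ry":0,"rz":0},{"dx":0,"dy":0,"dz":0,"rx":0,"ry":0,"rz":0}]'

```text
time_s: 6.18
eef_pos: [0.5472, -0.0471, 0.0758]
tool_rot: [-179.9, -0.0, 92.9]
ft_force: [0.7, 0.2, -4.3]
finger_gap: 0.0317
grip_force: 45.7
```

Emit:
step_arm --moves '[{"dx":0,"dy":0,"dz":-0.5,"rx":0,"ry":0,"rz":0},{"dx":0,"dy":0,"dz":-0.5,"rx":0,"ry":0,"rz":0},{"dx":0,"dy":0,"dz":-0.4,"rx":0,"ry":0,"rz":0},{"dx":0,"dy":0,"dz":0,"rx":0,"ry":0,"rz":0},{"dx":0,"dy":0,"dz":0,"rx":0,"ry":0,"rz":0}]'

```text
time_s: 6.6
eef_pos: [0.5473, -0.0469, 0.0621]
tool_rot: [-180.0, -0.0, 92.9]
ft_force: [0.3, -0.6, -3.5]
finger_gap: 0.0325
grip_force: 45.7
```

Inside the pocket and free of contact. About 7 mm to go.

Emit:
step_arm --moves '[{"dx":0,"dy":0,"dz":-0.3,"rx":0,"ry":0,"rz":0},{"dx":0,"dy":0,"dz":-0.3,"rx":0,"ry":0,"rz":0},{"dx":0,"dy":0,"dz":0,"rx":0,"ry":0,"rz":0},{"dx":0,"dy":0,"dz":0,"rx":0,"ry":0,"rz":0}]'

```text
time_s: 6.93
eef_pos: [0.5473, -0.047, 0.0561]
tool_rot: [-180.0, -0.0, 92.9]
ft_force: [1.2, -0.2, -3.9]
finger_gap: 0.0322
grip_force: 45.7
```

Emit:
step_arm --moves '[{"dx":0,"dy":0,"dz":-0.1,"rx":0,"ry":0,"rz":0},{"dx":0,"dy":0,"dz":0,"rx":0,"ry":0,"rz":0},{"dx":0,"dy":0,"dz":0,"rx":0,"ry":0,"rz":0}]'

```text
time_s: 7.18
eef_pos: [0.5476, -0.047, 0.0554]
tool_rot: [180.0, 0.0, 92.9]
ft_force: [-0.3, 0.3, -2.7]
finger_gap: 0.0322
grip_force: 46.0
```

Contact is beginning: the hanging weight dropped to 2.7 N.

Emit:
step_arm --moves '[{"dx":0,"dy":0,"dz":-0.1,"rx":0,"ry":0,"rz":0},{"dx":0,"dy":0,"dz":0,"rx":0,"ry":0,"rz":0},{"dx":0,"dy":0,"dz":0,"rx":0,"ry":0,"rz":0}]'

```text
time_s: 7.43
eef_pos: [0.5478, -0.047, 0.0552]
tool_rot: [180.0, 0.0, 92.9]
ft_force: [-2.2, 0.1, 7.9]
finger_gap: 0.0326
grip_force: 49.3
```

Emit:
step_arm --moves '[{"dx":0,"dy":0,"dz":0,"rx":0,"ry":0,"rz":0},{"dx":0,"dy":0,"dz":0,"rx":0,"ry":0,"rz":0},{"dx":0,"dy":0,"dz":0,"rx":0,"ry":0,"rz":0},{"dx":0,"dy":0,"dz":0,"rx":0,"ry":0,"rz":0},{"dx":0,"dy":0,"dz":0,"rx":0,"ry":0,"rz":0}]' --fingers 6.4

```text
time_s: 7.85
eef_pos: [0.5476, -0.047, 0.0543]
tool_rot: [180.0, 0.0, 92.9]
ft_force: [-0.3, 0.1, -0.2]
finger_gap: 0.0641
grip_force: 0.0
```

Emit:
step_arm --moves '[{"dx":0,"dy":0,"dz":0.6,"rx":0,"ry":0,"rz":0},{"dx":0,"dy":0,"dz":1,"rx":0,"ry":0,"rz":0},{"dx":0,"dy":0,"dz":1.5,"rx":0,"ry":0,"rz":0},{"dx":0,"dy":0,"dz":2,"rx":0,"ry":0,"rz":0},{"dx":0,"dy":0,"dz":2,"rx":0,"ry":0,"rz":0},{"dx":0,"dy":0,"dz":2,"rx":0,"ry":0,"rz":0},{"dx":0,"dy":0,"dz":0,"rx":0,"ry":0,"rz":0},{"dx":0,"dy":0,"dz":0,"rx":0,"ry":0,"rz":0}]'

```text
time_s: 8.52
eef_pos: [0.5485, -0.0471, 0.1471]
tool_rot: [179.8, 0.0, 92.9]
ft_force: [-0.9, -0.2, 0.1]
finger_gap: 0.064
grip_force: 0.0
```

Run:
```python
from h import *
c=cap('scene'); cv2.imwrite('pics/s8.png',cv2.resize(c['color'][130:250,230:370,::-1],None,fx=5,fy=5,interpolation=cv2.INTER_CUBIC))
y=np.radians(3); M=np.array([[np.cos(y),-np.sin(y)],[np.sin(y),np.cos(y)]])
print(((proj(c,[[*(np.array([.5445,-.046])+M@np.array(l[:2])/1000),l[2]] for l in([-22,50,.048],[-22,-50,.048],[22,-50,.048],[-24,24,.079],[-24,-24,.079])])-[230,130]+.5)*5).round().tolist())
```

```text
[[282.0, 299.0], [397.0, 371.0], [470.0, 345.0], [305.0, 262.0], [361.0, 295.0]]
```

View pics/s8.png

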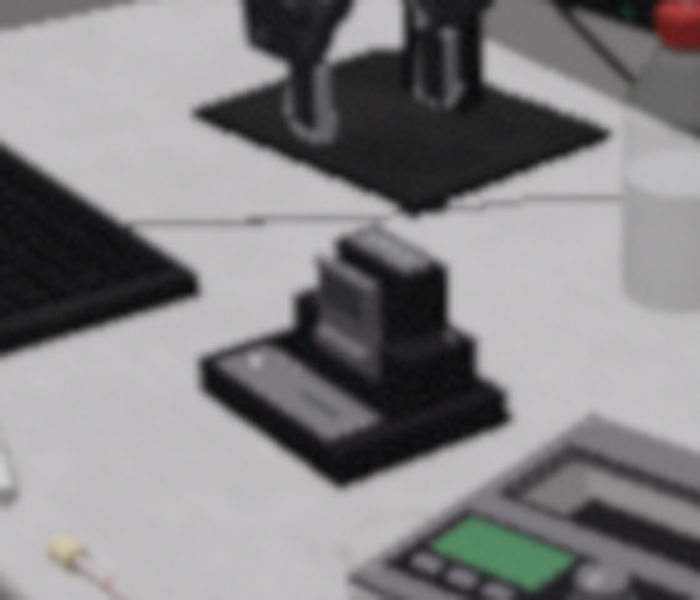

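The pack is upright and fully home in the pocket, with the paddle sprung out toward the apron. Its body corner is at (473,345) against a predicted (470,345), and the gripper is clear. Handing in.

```bash
python3 -c "
from cell import job; print(job.job_done())"
```

```text
the job is handed in; nothing more can be done
None
```

The battery pack is out of the pump and in the charging cradle's pocket, upright and latch side toward the apron. The last picture shows the latch sprung back and the gripper clear, and I handed the job in at about 8.6 s; no verdict came back.

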